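Set the datum: bar to the stop, then zero the two-window counter

TASK

Set the datum on the measuring stage: with the fingertips, gently push the long steel bar across the glass until its long side lies flush against the stop strip, without pinching, lifting or tipping it. Then lightly press down the round zero key of the counter that has two display windows, let it spring back and withdraw. Press no other key and leave the other blocks and things where they are.

Things in the scene. Friction and masses are not known exactly. Their poses are not given: they have to be found in the camera images.
- stage: fixed measuring stage: black plate 260 x 300 mm (x, y) with a glass insert (210 x 250 mm) whose top is 30 mm above the table. Origin at the centre of its underside, on the table; z up, x axis pointing away from the robot towards the stop. The stop is a straight fixed steel strip standing on the glass along the stage's far side, 190 mm long (along y, centred), 16 mm thick, 20 mm high above the glass; its near face lies at x = +80 mm
- stop_face (a point): middle of the near face of the stop strip, at glass level; axes as the stage
- bar: plain steel bar lying loose on the glass, 25 x 70 x 25 mm (x, y, z), 0.25 to 0.45 kg, the longest block there; origin at the centre of its underside, on the glass; its long side (y) lies roughly along the stop, 15 to 75 mm short of it. Pushed to the stop squarely, its origin is at x = +67.5 mm in the stage's frame
- counter1: counter with ONE display window: a fixed white desk box 150 x 95 x 45 mm (x, y, z) with one dark oblong window 22 x 72 mm on its flat top, standing on a 6 mm rubber mat. Origin at the centre of its underside, z up, x axis pointing away from the robot (towards the windows' end). Its two keys lie at x = -48 mm: the round zero key at y = -23 mm, a square 18 mm key at y = +23 mm
- counter2: counter with TWO display windows: a fixed white desk box 150 x 95 x 45 mm (x, y, z) with two parallel dark oblong windows 22 x 72 mm on its flat top, standing on a 6 mm rubber mat. Origin at the centre of its underside, z up, x axis pointing away from the robot (towards the windows' end). Its two keys lie at x = -48 mm: the round zero key at y = -23 mm, a square 18 mm key at y = +23 mm. The three counters stand side by side in any order
- counter3: counter with THREE display windows: a fixed white desk box 150 x 95 x 45 mm (x, y, z) with three parallel dark oblong windows 22 x 72 mm on its flat top, standing on a 6 mm rubber mat. Origin at the centre of its underside, z up, x axis pointing away from the robot (towards the windows' end). Its two keys lie at x = -48 mm: the round zero key at y = -23 mm, a square 18 mm key at y = +23 mm
- zero2_top (a point): centre of the top of the round zero key (22 mm diameter, white, standing 12 mm above the housing) of the two-window counter; moves down with the key
- zero2 (a joint): travel of that round key in m: 0 up, 0.006 fully down; a spring pushes it back up, 1.2 N to start it and 4.8 N fully down
- zero1 (a joint): travel of the round key of the one-window counter in m, 0 up
- square1 (a joint): travel of the square key of the one-window counter in m, 0 up
- square2 (a joint): travel of the square key of the two-window counter in m, 0 up
- zero3 (a joint): travel of the round key of the three-window counter in m, 0 up
- square3 (a joint): travel of the square key of the three-window counter in m, 0 up
- cube_block: bystander: plain steel cube, 26 mm, loose, on the stage glass, left of the bar; origin at the centre of its underside
- pin: bystander: upright steel cylinder, 20 mm diameter, 45 mm tall, loose, on the stage glass, right of the bar; origin at the centre of its underside
- brass_block: bystander: small brass block 35 x 18 x 20 mm (x, y, z), loose, on the stage glass, right of the bar; origin at the centre of its underside
- loupe: bystander: black round loupe, 34 mm diameter, 32 mm tall, loose, on the table, beyond the gap between the stage and the counters; origin at the centre of its underside
- cup: bystander: clear plastic cup, 70 mm across the rim, 75 mm tall, loose, on the table beyond the counters; origin at the centre of its underside
- blower: bystander: black rubber blower bulb with nozzle up, 62 mm diameter, 105 mm tall, loose, on the table beyond the counters; origin at the centre of its underside
Mind the look-alikes: they are no part of the job. What is shaped like the bar but turquoise is not meant.

How it is judged (in metres and radians):
On the way, in this order (a step that is already met when the one before it is completed fails the run):
1. the bar lies flush against the stop (x of bar in the frame of stage above 0.0645 m and angle between the x axis of bar and the x axis of stage, either way round below 0.06 rad and y of bar in the frame of stage between -0.075 and 0.075 m and angle between bar's own z axis and vertical below 0.05 rad and height (world z) of bar below 0.034 m), for 0.2 s.
2. the round key of the two-window counter is pressed down (value of joint zero2 above 0.004 m), for 0.05 s.
At the end, for the whole second after the job is handed in: The bar rests flat on the glass, its long side within 3 mm of the stop strip (at its middle) and within 0.06 rad of parallel, its middle within 75 mm of the strip's middle; the zero key has sprung back (within 1 mm), all other keys are up, the bystanders are within 8 mm of where they were (all of step 1 and linear speed of bar below 0.01 m/s and value of joint each of zero2, zero1, zero3, square1, square2, square3 below 0.001 m and distance of each of cube_block, pin, brass_block, loupe, cup, blower from where it was at the start of the episode below 0.008 m); the robot touches nothing.
It fails at once if the bar is lifted, tipped, or taken between the fingers (the grasp point inside it) (height (world z) of bar above 0.037 m or angle between bar's own z axis and vertical above 0.2 rad or (x of the grasp point in the frame of bar between -0.011 and 0.011 m and y of the grasp point in the frame of bar between -0.035 and 0.035 m and z of the grasp point in the frame of bar below 0.03 m)).
It fails at once if the bar, or the two-window counter or its key, is pushed hard (over 40 N) (contact force between the fingers and bar above 40 N or contact force between the fingers and counter2 above 40 N).
It fails at once if the zero key is pressed while the bar is not against the stop (value of joint zero2 above 0.004 m and not (x of bar in the frame of stage above 0.0645 m and angle between the x axis of bar and the x axis of stage, either way round below 0.06 rad and y of bar in the frame of stage between -0.075 and 0.075 m and angle between bar's own z axis and vertical below 0.05 rad and height (world z) of bar below 0.034 m)).
It fails at once if another key is pressed (value of joint any of zero1, zero3, square1, square2, square3 above 0.002 m).
It fails at once if another block or thing is moved by more than 8 mm (distance of any of cube_block, pin, brass_block, loupe, cup, blower from where it was at the start of the episode above 0.008 m).
It also fails if it takes over 48 s, if anything falls off the work surface, if the arm or the gripper's body presses on something with over 40 N, if the wrist force passes 120 N, or if a joint passes its speed limit or range.

ROBOT

A 6-joint arm with a two-finger parallel gripper is mounted at the origin on the work surface. World frame = base frame: x ahead of the robot, y to its left, z up, the work surface at z = 0. Lengths are in mm, angles in rad, forces in N, time in s.
With the tool pointing down it reaches from about 400 to 825 mm from the base axis. Payload 7 kg.
Tool frame: the origin (TCP) lies at the very end of the fingers, on their centre line; the grasp point (between the pads) lies 19 mm behind it; z points along the fingers, y is the direction in which the jaws open and shut (so a half turn about z gives the same grasp; the last joint's range is limited). The gripper opens to 88 mm and grips with 3 to 60 N. Pads are 19 mm wide; open, the fingers measure 130 mm over their backs; the gripper's body (78 mm by 193 mm) begins 47 mm behind the grasp point.
Start: joints at [-0.866, 0.359, 0.012, 0, -1.224, -0.288], TCP at [273.236, -617.201, 226.561] pointing down, gripper open.
Joint ranges: [-3.07, 3.07], [-1.43, 2.12], [-1.02, 1.25], [-3.03, 1.67], [-3.05, -0], [-3.03, 3.03]. Speed limits (rad/s): [2.39, 2.39, 3.01, 3.14, 3.14, 3.14].

INTERFACE

Orientations are given as a unit quaternion [x, y, z, w].
In Python, from plant import bot gives the robot as it stands. Calls block until the motion is done:
- bot.move_ptp(position, orientation): joint-space move of the TCP to a pose.
- bot.line_to(position, velocity=150, ori=None): straight line of the TCP; ori=None keeps the orientation; velocity is the mean speed in mm/s.
- bot.move_joints(angles): joint-space move.
- bot.move_gripper(opening, force=None): finger opening in mm; force is the grip in N (None keeps the last); returns when the fingers have stopped.
- bot.pause(seconds).
- bot.solve_ik(position, orientation): joint angles nearest the present ones, or None.
- bot.read_state(): the state.
- bot.camera(name): name is "scene" or "top" or "wrist"; returns the picture (420x560x3 uint8, red, green, blue); there is no depth.
- bot.get_calibration(name): a dict with "fx", "fy", "cx", "cy" (pixels), "view" (4x4, takes a point from world to camera coordinates); the wrist camera has in their place "T_tool_cam" (4x4, takes a point from camera to tool coordinates, whose origin is the TCP and whose axes are the flange's). Camera axes: x right, y up, looking along -z (the intrinsics and any distortion apply to the point x, -y, -z); pixel columns grow to the right and rows downward; lengths in mm; the calibration is good to about 2 mm. A picture is of the moment at which its call begins: read the wrist's pose just before it. get_calibration takes no time and is no camera call.
A pose or a line that the arm cannot do raises bot.Unreachable and nothing moves.
- bot.close_job(): hands the job in, once; it reports no verdict.
The state is a dict: "t": time; "joint_pos": joint angles; "qvel": joint speeds; "tau": joint torques, N m; "tcp_pos": TCP position; "eef_rot": TCP orientation; "contact_force": force on the tool from outside, world axes, zero at the start; "moment": the same for the moment, N m; "width": finger opening in mm.
Only numpy, scipy, OpenCV 4.12 (cv2) and the standard library are available. Lean on these libraries where they do the work, as an engineer would, in place of code of your own. Each camera call takes 0.05 s, during which the arm holds its last target.

## Working session

There is one attempt and no reset: what is moved stays moved. The work goes in short steps, each a Python script; the robot and the scene stay as the last script left them, time stands still between calls to the robot, and variables do not carry over. Pictures are saved under pics/ and viewed, and the job is handed in when it is done.

```bash
ls; mkdir -p pics; python3 - <<'E'
from plant import bot
import cv2
print(bot.read_state())
for n in ["scene","top","wrist"]:
    im=bot.camera(n); cv2.imwrite(f"pics/{n}0.png",im[:,:,::-1]); print(n,bot.get_calibration(n))
E
```

```text
pics
{'t': 0.0, 'joint_pos': array([-8.65886851e-01,  3.59356396e-01,  1.10599443e-02, -3.10760065e-04,
       -1.22412656e+00, -2.88090486e-01]), 'qvel': array([-3.04977152e-04,  3.93377393e-04, -1.62371059e-04, -4.00384975e-04,
       -1.44119404e-03, -8.87633825e-05]), 'tau': array([ 2.88853098e-04, -5.82727432e+01,  2.93063396e+01,  6.99750647e+00,
        7.05208411e-03, -1.69954874e-04]), 'tcp_pos': array([ 273.03071617, -616.77549735,  225.64999194]), 'eef_rot': array([-2.06852236e-01,  9.78371846e-01,  7.84727243e-04, -2.58983120e-04]), 'contact_force': array([-1.21444783, -0.20156426, -0.22954249]), 'moment': array([-0.01306867,  0.02502073,  0.03091938]), 'width': 87.69810621491384}
scene {'fx': 404.8083954805071, 'fy': 404.8083954805071, 'cx': 281.0181761484501, 'cy': 209.28614876965295, 'view': array([[ 8.64119030e-01,  5.03145700e-01, -1.19459619e-02,
        -4.89228137e+02],
       [-3.35478745e-01,  5.93531280e-01,  7.31556308e-01,
         1.05143656e+02],
       [ 3.75169713e-01, -6.28144111e-01,  6.81676362e-01,
        -1.24714034e+03],
       [ 0.00000000e+00,  0
[... 282 characters left out ...]
,  4.70981175e-03,  4.28716076e-02,
        -5.35347221e+02],
       [-4.28320172e-02, -8.20773950e-03,  9.99048573e-01,
        -1.05920485e+03],
       [ 0.00000000e+00,  0.00000000e+00,  0.00000000e+00,
         1.00000000e+00]])}
wrist {'fx': 328.20343024381197, 'fy': 328.20343024381197, 'cx': 282.76476371174914, 'cy': 207.45269690878516, 'T_tool_cam': array([[ 4.74906481e-04,  9.66851230e-01,  2.55339917e-01,
         6.85125832e+01],
       [ 9.99999298e-01, -1.82073954e-04, -1.17047003e-03,
        -2.36570932e-01],
       [-1.08517964e-03,  2.55340294e-01, -9.66850638e-01,
        -1.57741867e+02],
       [ 0.00000000e+00,  0.00000000e+00,  0.00000000e+00,
         1.00000000e+00]])}
```

View pics/top0.png

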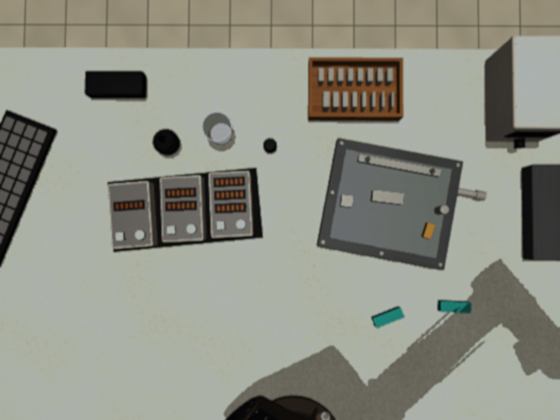

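View pics/scene0.png

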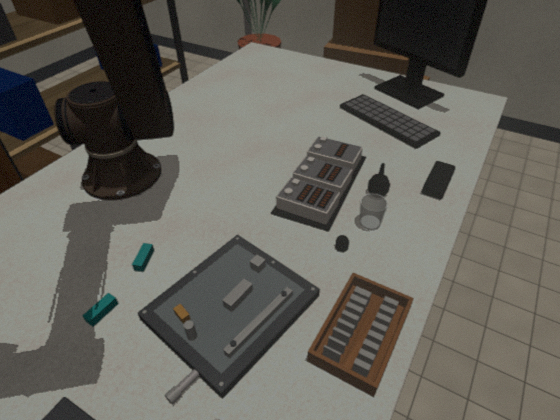

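The top view shows these candidates:
- **Bar:** steel block at (388,197), the longest on the glass. The look-alikes are the turquoise blocks at (388,317) and (454,306) on the table, the cube at (347,200), the brass block at (429,230), and the stop strip at (400,165).
- **Counters:** one window at (131,215), two windows at (181,208), three windows at (230,204).
- **Keys of the two-window counter:** round at about (195,238), square at about (167,238).

I choose the steel bar (388,197) and the round key (195,238). Next I check both in close crops.

```bash
python3 - <<'E'
import cv2,numpy as np
im=cv2.imread("pics/top0.png")
a=cv2.resize(im[130:275,310:470],None,fx=4,fy=4,interpolation=cv2.INTER_CUBIC)
cv2.imwrite("pics/c1.png",a)
a=cv2.resize(im[160:255,100:270],None,fx=4.5,fy=4.5,interpolation=cv2.INTER_CUBIC)
cv2.imwrite("pics/c2.png",a)
E
```

```text
(no output)
```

View pics/c1.png

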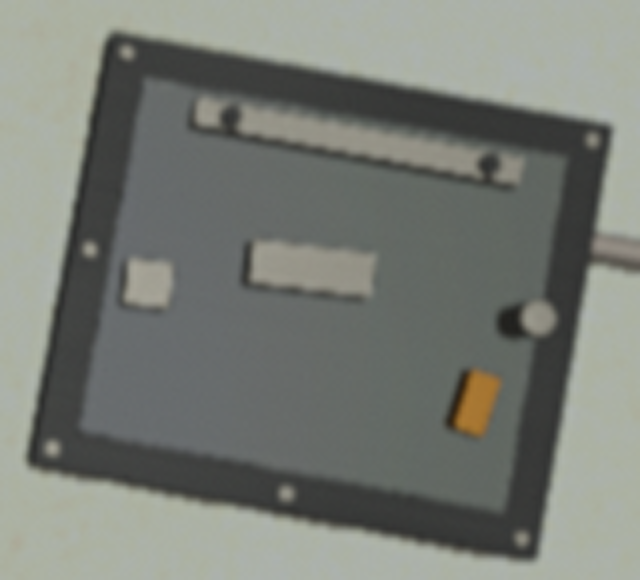

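View pics/c2.png

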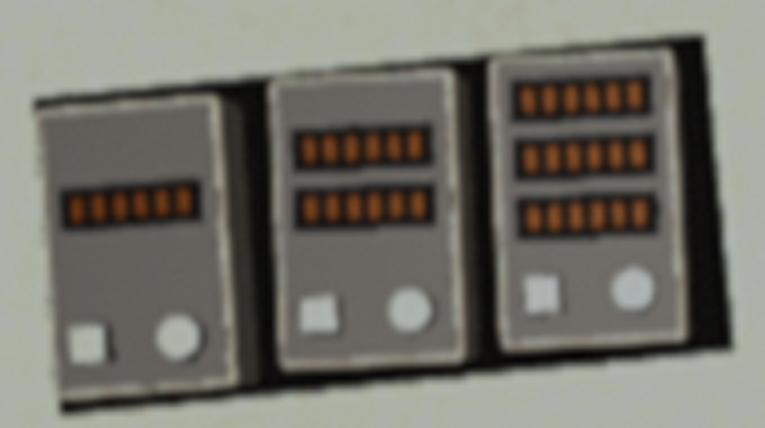

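The crops confirm the choice: a plain steel bar about 70 mm long, and the middle counter with two windows and its round key on the right. Now I turn these pixels into positions.

```bash
cat > h.py <<'E'
import numpy as np,cv2
from plant import bot
def ray(name,uv,z):
    c=bot.get_calibration(name); V=c["view"]; R=V[:3,:3];t=V[:3,3]
    u,v=uv; d=R.T@np.array([(u-c["cx"])/c["fx"],-(v-c["cy"])/c["fy"],-1]); o=-R.T@t
    return o+d*(z-o[2])/d[2]
def rect(name,cnt,z):
    P=np.array([ray(name,p,z)[:2] for p in cnt.reshape(-1,2).astype(float)],np.float32)
    return cv2.minAreaRect(P)
def down(yaw): # tool z down, tool x axis at yaw
    from scipy.spatial.transform import Rotation as R
    c,s=np.cos(yaw),np.sin(yaw)
    return R.from_matrix(np.array([[c,s,0],[s,-c,0],[0,0,-1]])).as_quat()
E
cat > m.py <<'E'
from h import *
import sys
def run(f):
    im=cv2.imread(f); hsv=cv2.cvtColor(im,cv2.COLOR_BGR2HSV); g=im.max(2)
    # plate corners
    m=np.zeros(g.shape,np.uint8); roi=(slice(130,275),slice(310,470))
    m[roi]=(g[roi]<75)*255
    cn=max(cv2.findContours(m,cv2.RETR_EXTERNAL,cv2.CHAIN_APPROX_NONE)[0],key=cv2.contourArea)
    r=rect("top",cn,30); print("plate",r)
    m=np.zeros(g.shape,np.uint8); m[roi]=((g[roi]>140)&(hsv[roi][...,1]<60))*255
    glass=np.zeros(g.shape,np.uint8)
    cv2.drawContours(glass,[cn],-1,255,-1); glass=cv2.erode(glass,np.ones((11,11)))
    m&=glass
    for c in cv2.findContours(m,cv2.RETR_EXTERNAL,cv2.CHAIN_APPROX_NONE)[0]:
        if cv2.contourArea(c)>60:
            M=cv2.moments(c); print("blob",M['m10']/M['m00'],M['m01']/M['m00'],rect("top",c,55))
    m=np.zeros(g.shape,np.uint8); k=(slice(215,255),slice(105,262)); m[k]=(g[k]>175)*255
    for c in cv2.findContours(m,cv2.RETR_EXTERNAL,cv2.CHAIN_APPROX_NONE)[0]:
        if 40<cv2.contourArea(c)<200:
            M=cv2.moments(c); uv=(M['m10']/M['m00'],M['m01']/M['m00']); print("key",uv,cv2.contourArea(c),ray("top",uv,63))
if __name__=="__main__": run(sys.argv[1])
E
python3 m.py pics/top0.png
```

```text
plate ((569.4179077148438, -221.8773193359375), (298.9566345214844, 256.32818603515625), 79.4051513671875)
blob 346.76190476190476 200.1752380952381 ((575.0855712890625, -118.87755584716797), (22.745145797729492, 22.838258743286133), 89.95561218261719)
blob 387.6053975200583 196.52589350838804 ((583.3298950195312, -211.17987060546875), (65.08426666259766, 20.977283477783203), 83.07291412353516)
blob 398.8061516452074 164.62017167381975 ((656.5774536132812, -237.91015625), (132.4129638671875, 11.835440635681152), 79.57850646972656)
```

```bash
python3 - <<'E'
from h import *
im=cv2.imread("pics/top0.png");g=im.min(2)
sub=g[225:250,155:210]
print(sub[::2,::2])
for T in(150,160,170):
    m=np.zeros(g.shape,np.uint8); m[222:248,112:252]=(g[222:248,112:252]>T)*255
    n,l,s,c=cv2.connectedComponentsWithStats(m,connectivity=4)
    for i in range(1,n):
        if 40<s[i,4]<300: print(T,c[i],s[i],ray("top",c[i],63).round(1))
# counters' mat: angle
rgb=im.max(2);m=np.zeros(g.shape,np.uint8);k=(slice(160,260),slice(100,270));m[k]=(rgb[k]<40)*255
m=cv2.morphologyEx(m,cv2.MORPH_CLOSE,np.ones((41,41)))
cn=max(cv2.findContours(m,0,1)[0],key=cv2.contourArea);print(rect("top",cn,6))
E
```

```text
[[ 39  15   9  74 112  95 100 109 118 122  91  98  97  98  98  97 124 163
  168 149  96  98 102 139  67  33  12  22]
 [ 40  16  11  74 114  92 148 165 167 161  84  96  98  99  99 103 158 173
  172 172 122  88 101 141  71  35  13  21]
 [ 41  18  10  73 112  94 158 171 172 167  86  97  97  99  98 105 163 173
  172 174 136  88 101 133  74  36  15  21]
 [ 43  22   8  73 112  97 159 173 172 174  99  96  98  98  98  99 146 171
  174 162  98  94 101 136  78  38  15  21]
 [ 43  22  10  76 115  96 132 134 133 133  89  96  97  98  99  99 106 129
  132 108  92 100 100 113  76  37  16  17]
 [ 43  22  10  71 112  95  96  91  91  91  92  98  98  99  98  98  98  98
   94  97  99  99  99 108  78  36  14  15]
 [ 43  25  12  54 101  95  97  96  97  97  98  97  98  98  98  98  99 100
   99 104 105 108 108 120  83  37  17  11]
 [ 43  26  13  51 107 105 105 105 106 106 103 108 124 129 125 124 120 117
  115 129 128 131 128 128  65  29  12  13]
 [ 42  28  14  28  98 106 101  98 100  96  91  89  92  85  73  66  57  52
   50  48  45  43  39  35  13  14  16  20]
 [ 42  27  13  12  22  21  17  15  15  12  12  
[... 459 characters left out ...]
222   7   7  47] [516.6 169.1  63. ]
150 [240.26666667 224.28888889] [236 222   9   6  45] [518.4 123.   63. ]
150 [190.5 228.5] [187 225   8   8  52] [508.3 235.4  63. ]
150 [170.20930233 229.51162791] [167 226   8   7  43] [505.8 281.3  63. ]
150 [139.13461538 234.32692308] [135 231   9   8  52] [494.6 351.5  63. ]
150 [119. 236.] [116 233   7   7  45] [490.6 397.1  63. ]
160 [190.57446809 228.31914894] [187 225   8   8  47] [508.7 235.3  63. ]
160 [138.97674419 234.41860465] [136 231   7   8  43] [494.4 351.9  63. ]
160 [226.83783784 244.81418919] [182 240  70   8 296] [472.  152.9  63. ]
((555.1996459960938, 261.44268798828125), (163.65980529785156, 353.5646667480469), 5.775503635406494)
```

```bash
cat >> h.py <<'E'
SC=np.array([569.4,-221.9]); SY=np.radians(-10.55)
X=np.array([np.cos(SY),np.sin(SY)]); Y=np.array([-X[1],X[0]])
def st(x,y,z): return list(SC+x*X+y*Y)+[z]
def ins(p): d=np.array(p[:2])-SC; return d@X,d@Y
E
python3 - <<'E'
from h import *
print(ins((583.33,-211.18)))
p=st(-32,13,150)
for yaw in(SY,SY+np.pi):
    print(yaw,bot.solve_ik(p,down(yaw)),bot.solve_ik([508.5,235.3,90],down(yaw)))
bot.move_ptp(p,down(SY+np.pi))
bot.move_gripper(36)
s=bot.read_state();print(s['t'],s['tcp_pos'],s['width'],s['contact_force'])
im=bot.camera("wrist");cv2.imwrite("pics/w1.png",im[:,:,::-1])
im=bot.camera("top");cv2.imwrite("pics/top1.png",im[:,:,::-1])
E
```

```text
(np.float64(11.731757949209573), np.float64(13.089276352081491))
-0.18413223608540177 [-0.02112863  0.26116904 -0.31341     0.         -0.99621729  1.40779272] [ 0.78277259  0.29993549 -0.41951998  0.         -0.85134086  0.6038915 ]
2.9574604175043913 [-0.02112863  0.26116904 -0.31341     0.         -0.99621729 -1.73379993] [ 0.78277259  0.29993549 -0.41951998  0.         -0.85134086 -2.53770116]
2.9583 [ 540.29538148 -203.23946708  149.98635207] 36.29366180489655 [-1.02943713  0.25476778  0.02134668]
```

View pics/w1.png

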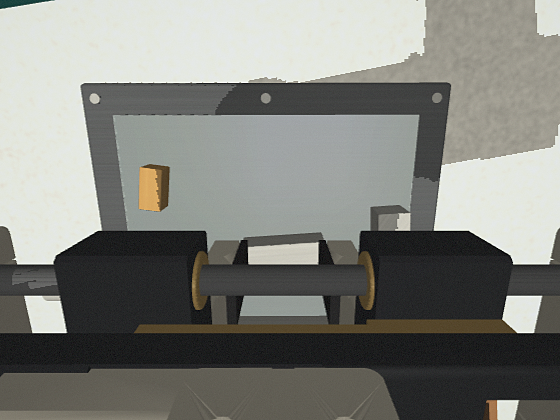

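The wrist view shows the bar at about (283,248), centred between the two fingers. The brass block is at (153,187) and the cube at (390,218), both clear. I check where the bar should project before descending.

```bash
python3 - <<'E'
from h import *
from scipy.spatial.transform import Rotation as R
s=bot.read_state();c=bot.get_calibration("wrist");T=c["T_tool_cam"]
Rt=R.from_quat(s['eef_rot']).as_matrix()
def proj(p):
    q=Rt.T@(np.array(p)-s['tcp_pos']); q=T[:3,:3].T@(q-T[:3,3]); return c['cx']+c['fx']*q[0]/-q[2], c['cy']-c['fy']*q[1]/-q[2]
a=np.radians(-6.9);bx=np.array([np.cos(a),np.sin(a)]);by=np.array([-bx[1],bx[0]]);b=np.array([583.3,-211.2])
for sx,sy in((-1,-1),(-1,1)):
  for z in(30,55): print(z,proj(list(b+sx*12.5*bx+sy*35*by)+[z]))
for sx,sy in((-1,-1),(-1,1)): print('plate',proj(st(sx*130,sy*150,30)))
E
python3 - <<'E'
import cv2
im=cv2.imread('pics/w1.png');cv2.imwrite('pics/w1c.png',cv2.resize(im[60:340,80:460],None,fx=2,fy=2))
E
```

```text
30 (np.float64(242.88837969530522), np.float64(238.35274450802558))
55 (np.float64(239.36655260496298), np.float64(248.84520348557328))
30 (np.float64(320.88928522404996), np.float64(233.64831465920574))
55 (np.float64(324.35787325972376), np.float64(243.75830494666695))
plate (np.float64(77.56391188566866), np.float64(82.33215644716452))
plate (np.float64(454.8094527612752), np.float64(82.59491663819439))
```

View pics/w1c.png

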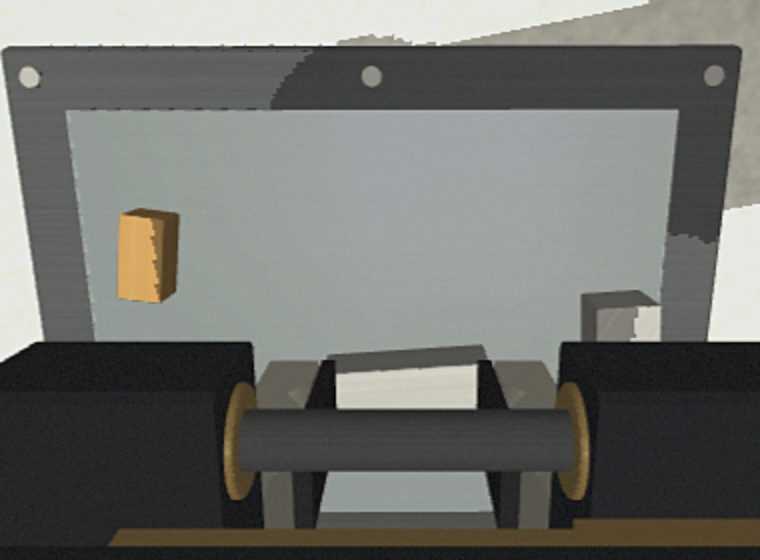

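The projections agree within 2 px. Descending and pushing.

```bash
python3 - <<'E'
from h import *
bot.line_to(st(-32,13,60),velocity=120)
bot.line_to(st(-32,13,36),velocity=50)
f0=bot.read_state()['contact_force']
for x in list(range(-20,39,6)):
    bot.line_to(st(x,13,36),velocity=30)
    s=bot.read_state();f=s['contact_force']-f0;print(round(s['t'],2),x,np.round(ins(s['tcp_pos']),1),round(s['tcp_pos'][2],1),np.round([f[:2]@X,f[:2]@Y,f[2]],1))
    if abs(f[:2]@X)>8: break
im=bot.camera("top");cv2.imwrite("pics/top2.png",im[:,:,::-1])
cv2.imwrite("pics/c3.png",cv2.resize(im[130:275,310:470,::-1],None,fx=4,fy=4))
E
```

```text
5.14 -20 [-20.  13.] 35.9 [-0.7 -0.1 -0.5]
5.49 -14 [-13.8  13. ] 36.0 [-0.3 -0.6 -0.6]
5.84 -8 [-7.9 12.9] 35.9 [-0.9 -1.5 -1.1]
6.19 -2 [-1.6 13. ] 35.9 [-0.7  0.7 -1.7]
6.54 4 [ 4.5 13.1] 36.0 [-0.2 -1.1 -0.5]
6.89 10 [10.5 13. ] 36.0 [-0.2  0.6 -0.1]
7.24 16 [16.5 13. ] 36.0 [-0.5 -0.5 -0.6]
7.59 22 [22.4 13. ] 36.0 [-1.2  0.2 -0.7]
7.94 28 [28.4 13. ] 36.0 [-0.4  1.   0.6]
8.29 34 [34.4 13. ] 36.0 [ 0.3  0.1 -0.3]
```

View pics/c3.png

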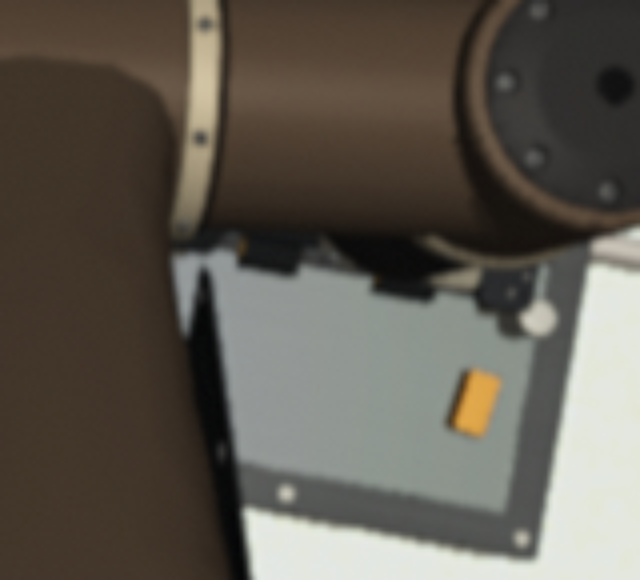

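The top view is covered by the arm; the pin (538,318 in the crop) and the brass block stand where they were. I continue in 1 mm steps on force.

```bash
python3 - <<'E'
from h import *
x=35.
ref=[]
for i in range(18):
    x+=1; bot.line_to(st(x,13,36),velocity=12)
    s=bot.read_state();f=s['contact_force'];print(round(s['t'],2),x,np.round(ins(s['tcp_pos']),1),np.round([f[:2]@X,f[:2]@Y,f[2]],1))
    if f[:2]@X<-9: break
im=bot.camera("scene");cv2.imwrite("pics/s2.png",cv2.resize(im[225:395,130:330,::-1],None,fx=4,fy=3.5))
E
```

```text
8.66 36.0 [35.7 13. ] [-4.3  0.5  2. ]
8.91 37.0 [37.  12.9] [-4.2  0.3  2.9]
9.16 38.0 [38.1 13. ] [-2.5 -0.8  3. ]
9.41 39.0 [39.2 13. ] [-2.6 -1.1  2.1]
9.66 40.0 [40.2 13. ] [-3.3  0.8  1.8]
9.91 41.0 [41.2 13. ] [-2.4 -0.   2. ]
10.16 42.0 [42.2 13. ] [-2.4 -0.7  1.5]
10.41 43.0 [43.2 13. ] [-2.7 -0.9  0.4]
10.66 44.0 [43.4 13. ] [-6.2  0.7  4. ]
10.91 45.0 [43.5 13. ] [-7.4  1.4  6.1]
11.16 46.0 [43.5 12.9] [-10.6   1.    8.8]
```

View pics/s2.png

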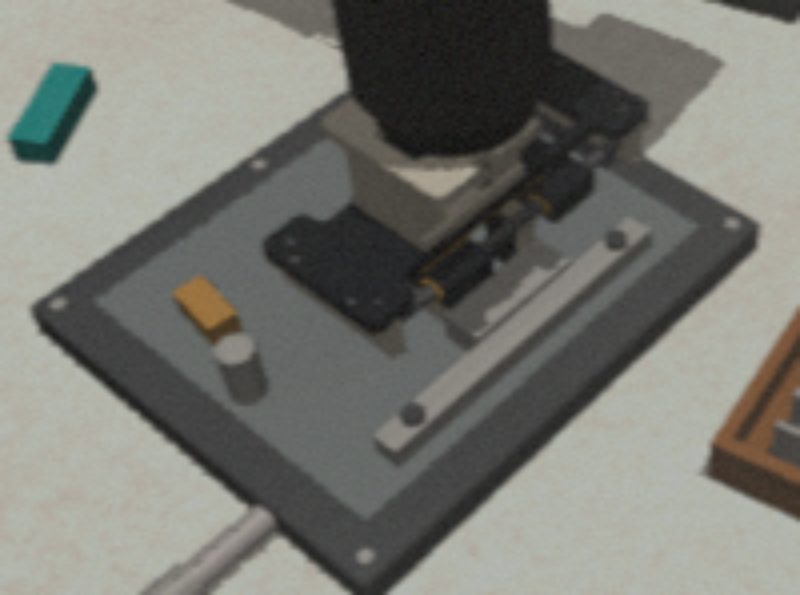

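The push ended firmly at tool x = 43.5, and the bar lies along the strip. I hold briefly, back off straight, lift clear, and look.

```bash
python3 - <<'E'
from h import *
bot.pause(0.3)
bot.line_to(st(25,13,36),velocity=40)
bot.line_to(st(20,13,160),velocity=150)
p=[508.5,235.3,130]
bot.move_ptp(p,down(np.radians(5.8)+np.pi))
bot.move_gripper(0,force=10)
s=bot.read_state();print(s['t'],s['tcp_pos'],s['width'],s['contact_force'])
im=bot.camera("top");cv2.imwrite("pics/top3.png",im[:,:,::-1])
cv2.imwrite("pics/c4.png",cv2.resize(im[130:275,310:470,::-1],None,fx=4,fy=4,interpolation=cv2.INTER_CUBIC))
im=bot.camera("wrist");cv2.imwrite("pics/w3.png",im[:,:,::-1])
E
python3 m.py pics/top3.png | grep -v key
```

```text
15.6083 [508.49033443 235.33326865 130.00686882] 0.45533675134150386 [ 0.01793942  0.21119251 -0.34258796]
plate ((569.0809326171875, -221.9043731689453), (298.8838195800781, 255.01068115234375), 79.4631576538086)
blob 346.7864077669903 200.0809061488673 ((574.451171875, -118.47988891601562), (24.8106632232666, 26.344858169555664), 83.08563995361328)
blob 395.71907931225735 167.82723239046032 ((645.2562866210938, -236.22482299804688), (135.25967407226562, 38.546409606933594), 79.48501586914062)
```

View pics/c4.png

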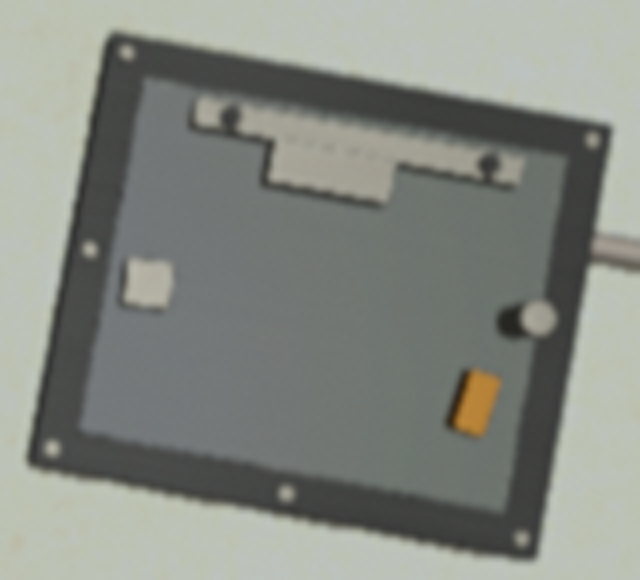

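View pics/w3.png

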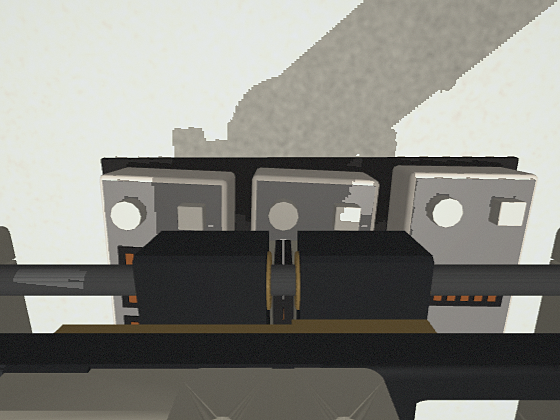

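The bar lies flush against the strip with no gap, parallel, and the other blocks are unmoved. In the wrist view the two-window counter is in the middle, its round key at (283,216) and the square key at (349,215). Now I cross-check the key position from this view.

```bash
python3 - <<'E'
from h import *
from scipy.spatial.transform import Rotation as R
s=bot.read_state();c=bot.get_calibration("wrist");T=c["T_tool_cam"];Rt=R.from_quat(s['eef_rot']).as_matrix()
im=cv2.imread("pics/w3.png");cv2.imwrite("pics/w3c.png",cv2.resize(im[160:330,220:400],None,fx=4,fy=3.5))
def W(u,v,z):
    d=Rt@T[:3,:3]@np.array([(u-c['cx'])/c['fx'],-(v-c['cy'])/c['fy'],-1]);o=s['tcp_pos']+Rt@T[:3,3];return o+d*(z-o[2])/d[2]
print(W(283.5,216,63),W(349,215,63))
E
```

```text
[505.54713045 235.57647431  63.        ] [500.08256608 281.93472785  63.        ]
```

View pics/w3c.png

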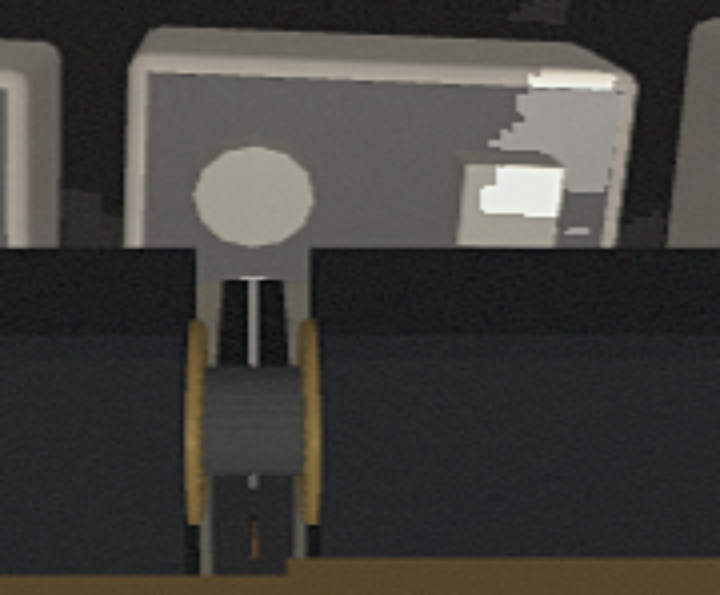

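The views agree within about 3 mm, so I press at (507,235.5).

```bash
python3 - <<'E'
from h import *
p=lambda z:[507,235.5,z]
bot.line_to(p(72),velocity=80); bot.pause(.2)
f0=np.mean([bot.read_state()['contact_force'][2] for _ in range(3)]);print("f0",f0)
z=66.
while z>56.4:
    bot.line_to(p(z),velocity=15)
    s=bot.read_state();f=s['contact_force'][2]-f0;print(round(s['t'],2),z,round(s['tcp_pos'][2],2),round(f,1))
    if f>7: break
    z-=.6
bot.pause(.3);s=bot.read_state();print(s['tcp_pos'],s['contact_force'][2]-f0)
E
```

```text
f0 0.39135953385921
17.33 66.0 65.89 0.2
17.58 65.4 65.39 -0.3
17.83 64.80000000000001 64.79 0.2
18.08 64.20000000000002 64.16 -0.5
18.33 63.600000000000016 63.57 0.4
18.58 63.000000000000014 63.09 1.5
18.83 62.40000000000001 62.44 0.5
19.08 61.80000000000001 61.83 1.9
19.33 61.20000000000001 61.2 2.1
19.58 60.60000000000001 60.63 1.5
19.83 60.00000000000001 60.02 2.6
20.08 59.400000000000006 59.43 2.5
20.33 58.800000000000004 58.87 3.1
20.58 58.2 58.24 3.3
20.83 57.6 57.63 4.5
21.08 57.0 57.29 6.8
[507.06706819 235.54895674  57.25771181] 6.222972258597514
```

The force rose from about 1.2 N at z = 63 to about 4.5 N, then hit the bottom at z = 57.3, so the key is fully down. Withdrawing and checking.

```bash
python3 - <<'E'
from h import *
bot.line_to([507,235.5,75],velocity=40)
bot.line_to([507,235.5,170],velocity=150)
bot.move_ptp([420,0,300],down(np.pi))
s=bot.read_state();print(s['t'],s['contact_force'])
im=bot.camera("top");cv2.imwrite("pics/top4.png",im[:,:,::-1])
im=bot.camera("scene");cv2.imwrite("pics/s4.png",im[:,:,::-1])
a=cv2.imread("pics/top0.png")
cv2.imwrite("pics/cmp.png",np.vstack([cv2.resize(im_[130:260,100:470],None,fx=2.1,fy=2.1) for im_ in (a,cv2.imread("pics/top4.png"))]))
E
python3 m.py pics/top4.png
```

```text
23.8583 [0.85443454 0.35248188 0.31587174]
plate ((556.4769897460938, -290.22705078125), (158.6978759765625, 256.172607421875), 80.9836654663086)
key (139.0, 234.42176870748298) 49.0 [494.38885879 351.80945576  63.        ]
key (190.4140350877193, 228.24912280701753) 47.5 [508.90542514 235.63087044  63.        ]
key (240.14, 223.72) 50.0 [519.68143109 123.30966722  63.        ]
```

View pics/cmp.png

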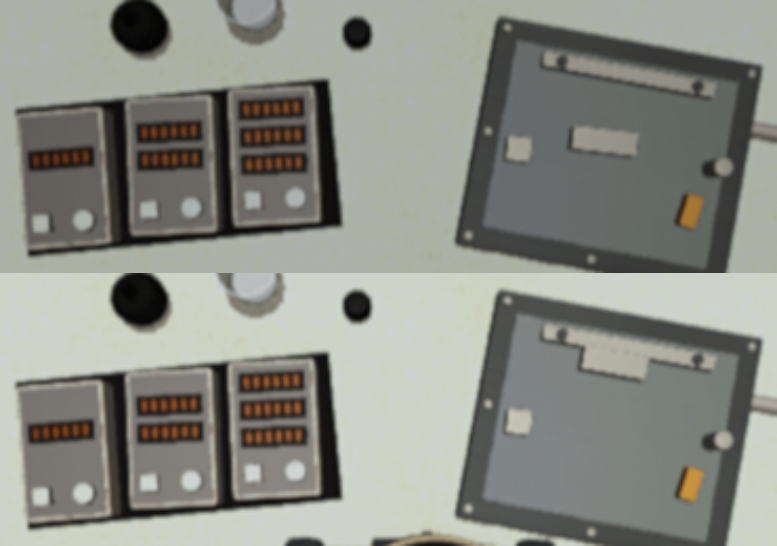

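View pics/s4.png

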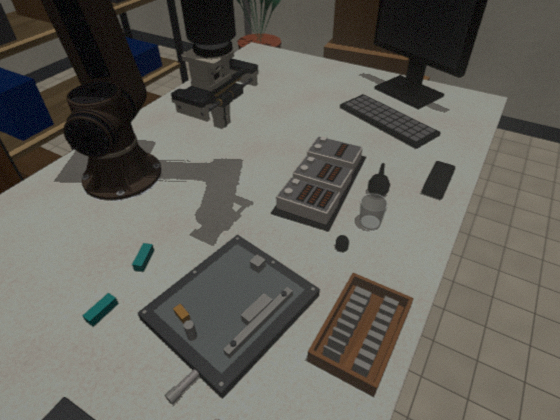

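The before and after views show the bar flush on the strip, every key up, all bystanders in place, and the arm clear. Handing in.

```bash
python3 -c "
from plant import bot
print(bot.close_job(), bot.read_state()['t'])"
```

```text
the job is handed in; nothing more can be done
the job is handed in; nothing more can be done
```

I pushed the steel bar flush against the stop and then pressed the round zero key of the two-window counter. I handed the job in shortly after 24 s on the robot's clock; the limit is 48 s. No verdict is reported back.

- **Bar:** I pushed it about 56 mm with both fingertips set apart behind its long side. It came firmly against the stop at about 10 N of wrist force. After I backed off, the top view showed it parallel to the strip with no visible gap. I judged that by eye, because in my image mask the bar and the strip merged into one blob, so I have no separate figure for the bar's final position.
- **Zero key:** I pressed it with closed fingers. The force was first felt at z = 63 mm and the key bottomed at about 57.3 mm under 6 to 7 N, which matches its 6 mm travel.
- **Last checks:** The final views show all keys up, the bystanders unmoved and the arm clear.
- **Disagreements:** The top and wrist views placed the key about 3 mm apart, so I pressed between the two. In the last check the automatic plate fit was wrong, most likely because the gripper was in that picture, so I compared the before and after pictures by eye.

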